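Chock the flask on the rolling lane and open the start gate

ROBOT

A 6-joint arm with a two-finger parallel gripper is mounted at the origin on the work surface. World frame = base frame: x ahead of the robot, y to its left, z up, the work surface at z = 0. Lengths are in m, angles in degrees, forces in N, time in s.
With the tool pointing down it reaches from about 0.25 to 0.725 m from the base axis. Payload 9.7 kg.
Tool frame: the origin (TCP) lies on the centre line of the jaws, within the pads' length; the fingertips stand 22 mm ahead of it and the grasp point (between the pads) lies 3 mm ahead of it; z points along the fingers, y is the direction in which the jaws open and shut (so a half turn about z gives the same grasp; the last joint's range is limited). The gripper opens to 85 mm and grips with 20 to 120 N. Pads are 22 mm wide; open, the fingers measure 114 mm over their backs; the gripper's body (76 mm by 85 mm) begins 54 mm behind the grasp point. The pads swing forward as they close: fully open they stand 13 mm farther back than shut.
Start: joints at [63.598, 4.979, 10.078, 95.1, 0, 90], TCP at [0.245, 0.493, 0.253] pointing down, gripper open.
Joint ranges: [-179.16, 179.16], [-48.56, 103.87], [-65.8, 70.77], [-126.05, 130.52], [-82.76, 87.17], [-180, 180]. Speed limits (degrees/s): [127.2, 127.2, 147.25, 180, 180, 180].

INTERFACE

Orientations are given as [roll, pitch, yaw] about the fixed x, y, z axes, in that order (R = Rz(yaw) Ry(pitch) Rx(roll)).
In Python, from workcell import get_obs, camera, camera_params, job_done gives the robot as it stands.
- The arm moves only by the tool servo_tool, never from a script. Its argument "steps" is a list of rows, each an object of numbers: "x", "y", "z": the shift along the world's x, y, z in mm; "yaw": the turn about the world's z in degrees. A call has 1 to 12 rows; each row is the pose to reach, as a shift and turn from the pose measured when the call began; what a row does not reach only later rows make up. A row lasts 1/8 s, in which the tool goes at most 62.5 mm and 10.7 degrees, less where a joint would pass 70% of its speed; a pose out of reach is approached as far as the arm can. A call with a gripper value outside its range is refused whole. "grip" is the finger opening in mm, from 0 to 85.4, set as the call begins (left out, the last holds). The fingers move at their own pace and stop on an object; "grip_force" is the grip in N (left out, the last holds). Time passes only in rows, so rows that repeat a pose let the fingers close. It gives the time, the measured TCP pose, the force and the opening at its end, in the units of the state.
- get_obs(): the state, without advancing time (a new reading comes with each control period).
- camera(name): name is "side" or "top" or "wrist"; returns (picture, depth): 420x560x3 uint8, red, green, blue; 420x560 float32, m along the optical axis (not along the pixel's ray), 0 where there is no reading.
- camera_params(name): a dict with "intrinsics" (3x3 intrinsics, pixels), "rvec" (rotation vector, rad) and "tvec" (3), from world to camera coordinates, as OpenCV has them; the wrist camera has in their place "hand_eye" (4x4, takes a point from camera to tool coordinates, whose origin is the TCP and whose axes are the flange's). Camera axes: x right, y down, z forward; pixel columns grow to the right and rows downward; lengths in m; the calibration is good to about 2 mm. A picture is of the moment at which its call begins: read the wrist's pose just before it. camera_params takes no time and is no camera call.
- job_done(): hands the job in, once; it reports no verdict.
The state is a dict: "time": time; "q": joint angles; "qd": joint speeds; "joint_efforts": joint torques, N m; "ee_pos": TCP position; "tcp_rot": TCP orientation; "wrist_force": force on the tool from outside, world axes, zero at the start; "torque": the same for the moment, N m; "opening": finger opening in m.
Only numpy, scipy, OpenCV 4.12 (cv2) and the standard library are available. Lean on these libraries where they do the work, as an engineer would, in place of code of your own. Each camera call takes 0.05 s, during which the arm holds its last target.

TASK

Set up the rolling demonstration: put the orange wedge chock on the lane, square to it and midway across, and push it, thin edge first, up against the low side of the steel flask without shoving the flask more than about a centimetre up the slope, then let go of it. Then press the red lever all the way down to open the start gate, so that the flask stays where it is, resting on the chock alone. Leave the blue square-ended sled where it stands.

Things in the scene. Friction and masses are not known exactly. Their poses are not given: they have to be found in the camera images.
- lane: Fixed plywood rolling lane, 300 mm long (x), 120 mm wide (y), on aluminium feet. Origin: on the bench under it; x points up the slope, z vertically up. The deck slopes 6 degrees, low end towards the robot (-x); its top surface is 60 mm above the bench at the origin, 60 mm + 0.105 x elsewhere, from x = -170 to +129 mm.
- flask: Closed steel flask, 66 mm diameter, 205 mm long, 0.5 kg, yellow cap, lying across the lane, free to roll. Origin: on its axis, within 8 mm of mid-lane; y runs along the axis to the cap; x and z turn as it rolls. On its low side it leans on the shut start gate: two upright steel fingers, 8 mm square, just outside the deck's edges, 68 mm either side of mid-lane.
- chock (a point): Orange loose wedge chock, 0.15 kg, 70 mm long (x), 50 wide; foot 28 high, square at the back; the front 25 slopes 45 deg down to a 3 mm thin edge at +x. Upright grip on it: 30 mm (x) by 24 (y), 28 to 75 above the underside. Point: in the grip, 55 mm above the underside, 50 behind the thin edge. When its slope touches the flask on the deck, the point is 67 mm down the slope from the flask axis.
- sled (a point): Bystander: blue friction sled, loose, 0.2 kg, same size and grip as the chock, but a plain block with both ends square (70 x 50 x 28 mm foot). It and the chock stand on the bench at opposite sides of the lane, either way round. Not to be moved. Point and axes as on the chock.
- gate (a joint): Start gate, hinged on a steel shaft across the lane just under the deck: 0 = shut (fingers upright, lever raised), 1.05 rad = fully open (fingers laid down towards the robot, lever 16 degrees below level). Stiff with friction, stays where left; about 3 N on the lever moves it.
- lever (a point): On the gate's red lever, a paddle 95 mm long, 45 wide, 8 thick, left (+y) of the lane, 155 mm from mid-lane. Shut, it rises from the shaft (46 mm above the bench) at 44 degrees towards the robot. Point: mid-width, mid-thickness, 60 mm out from the shaft; moves with the lever. Pressing straight down here by about 50 mm opens the gate to its stop.
There are look-alikes about, which are no part of the job. What is shaped like the part that bears chock but purple or turquoise is not meant.

How it is judged:
By the outcome, as a careful person would: the job done as asked, in the order asked, and still so for the second after the job is handed in, with the robot touching nothing.
It also fails if it takes over 46 s, if anything falls off the work surface, if the arm or the gripper's body presses on something with over 40 N, if the wrist force passes 120 N, or if a joint passes its speed limit or range.

## Working session

There is one attempt and no reset: what is moved stays moved. The work goes in short steps, Python scripts to look and compute and a tool call to move; the robot and the scene stay as the last step left them, time stands still between calls to the robot, and variables do not carry over. Pictures are saved under pics/ and viewed, and the job is handed in when it is done.

Besides the shell and the picture viewer there is one more tool, called after "Request:" as name(argument=value, ...) on one line, values as JSON. servo_tool: Moves the arm, as the interface text tells. Its arguments: {"type":"object","properties":{"steps":{"type":"array"},"grip":{"type":"number"},"grip_force":{"type":"number"}},"required":["steps"]}

```bash
mkdir -p pics; cat > h.py <<'E'
import numpy as np,cv2
from workcell import *
def snap(name,fn):
    o=get_obs(); im,d=camera(name); cv2.imwrite('pics/%s.png'%fn,im[:,:,::-1]); np.savez('pics/%s.npz'%fn,im=im,d=d,p=o['ee_pos'],r=o['tcp_rot']); return o,im,d
def world(name,fn):
    z=np.load('pics/%s.npz'%fn); P=camera_params(name); K=P['intrinsics']; d=z['d']
    v,u=np.mgrid[:d.shape[0],:d.shape[1]]
    c=np.stack([(u-K[0][2])/K[0][0]*d,(v-K[1][2])/K[1][1]*d,d],-1)
    R,_=cv2.Rodrigues(np.array(P['rvec'],float)); return (c-np.array(P['tvec']).ravel())@R, z['im'],d
E
python3 - <<'E'
from h import *
o,_,_=snap('top','t1'); print(o); snap('side','s1'); print(get_obs()['time'])
E
```

```text
{'time': 0.0, 'q': array([ 6.35982461e+01,  5.01067163e+00,  1.00323819e+01,  9.50984089e+01,
       -5.63821698e-04,  8.99997000e+01]), 'qd': array([-0.0745154 , -0.02602328, -0.00613587, -0.00365016,  0.01839491,
       -0.00402451]), 'joint_efforts': array([-4.06424515e-03, -5.20389283e+01,  4.64804113e+01,  1.65614864e-02,
       -6.01452234e-05,  4.51988569e-06]), 'ee_pos': array([0.24447583, 0.49244969, 0.25256859]), 'tcp_rot': array([-1.79923301e+02,  5.63419657e-04,  1.53598547e+02]), 'wrist_force': array([-0.30052972,  0.32425552, -0.5987691 ]), 'torque': array([0.00739817, 0.01395826, 0.00301461]), 'opening': 0.08510643191728517}
0.1
```

View pics/t1.png

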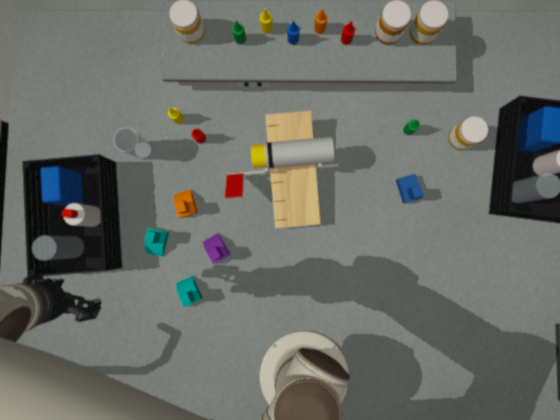

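View pics/s1.png

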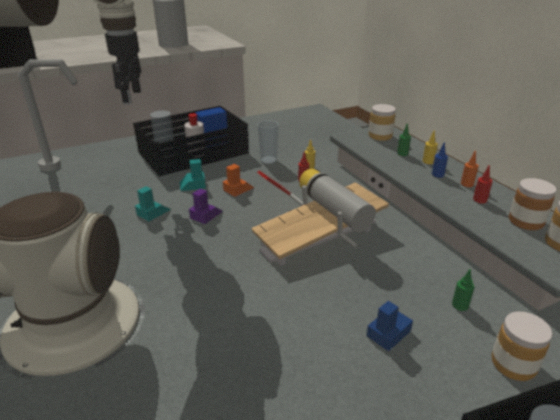

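The top view has the orange chock at (185,203), red lever at (234,185), lane at (292,170), flask at (295,153) and sled at (410,188). I'll measure these from the depth next.

```bash
python3 - <<'E'
from h import *
W,im,d=world('top','t1'); print(camera_params('top'))
c=im[90:250,130:350]; cv2.imwrite('pics/t1c.png',cv2.resize(c[:,:,::-1],None,fx=3.6,fy=3.6,interpolation=cv2.INTER_CUBIC))
c=im[180:230,155:215]; cv2.imwrite('pics/t1d.png',cv2.resize(c[:,:,::-1],None,fx=10,fy=10,interpolation=cv2.INTER_CUBIC))
hsv=cv2.cvtColor(im,cv2.COLOR_RGB2HSV)
m=(hsv[...,0]<16)&(hsv[...,1]>180)&(hsv[...,2]>90); m[:180]=0;m[230:]=0;m[:,:165]=0;m[:,205:]=0
p=W[m]; print(len(p))
for lo,hi in[(.015,.04),(.06,.09)]:
    q=p[(p[:,2]>lo)&(p[:,2]<hi)]; print(len(q),np.median(q,0),cv2.minAreaRect((q[:,:2]*1000).astype(np.float32)))
np.set_printoptions(precision=4,suppress=True)
# lever
m=((hsv[...,0]<8)|(hsv[...,0]>172))&(hsv[...,1]>180); m[:170]=0;m[205:]=0;m[:,:220]=0;m[:,250:]=0
q=W[m];print('lever',q.min(0),q.max(0),cv2.minAreaRect((q[:,:2]*1000).astype(np.float32)))
# deck
w=W[105:230,262:322].reshape(-1,3); 
hh=hsv[105:230,262:322].reshape(-1,3); s=(w[:,2]>.035)&(w[:,2]<.085)&(hh[:,0]>8)&(hh[:,0]<28)&(hh[:,1]>60)&(hh[:,1]<190)
q=w[s]; print('deck',len(q),cv2.minAreaRect((q[:,:2]*1000).astype(np.float32)), np.linalg.lstsq(np.c_[q[:,:2],np.ones(len(q))],q[:,2],rcond=None)[0])
for (v,u) in [(228,275),(226,319),(112,266),(111,310),(156,262),(153,333)]: print(u,v,W[v,u])
E
```

```text
{'intrinsics': array([[398.06566867,   0.        , 283.4632848 ],
       [  0.        , 398.06566867, 214.22557658],
       [  0.        ,   0.        ,   1.        ]]), 'rvec': array([ 2.19363669, -2.16371682,  0.05388279]), 'tvec': array([0.05404802, 0.43482011, 1.0740379 ])}
200
114 [0.44958852 0.31259698 0.02712119] ((453.53125, 330.07537841796875), (53.681396484375, 50.280723571777344), 17.57689094543457)
29 [0.44095586 0.31795429 0.07034051] ((443.3607482910156, 319.9638671875), (16.274118423461914, 34.1326904296875), 68.5440902709961)
lever [0.3611 0.0403 0.0513] [0.5375 0.2105 1.1016] ((437.3219909667969, 138.4642333984375), (239.40182495117188, 66.69732666015625), 36.621944427490234)
deck 3946 ((550.456787109375, 36.83961486816406), (298.528076171875, 120.9110336303711), 5.753918170928955) [ 0.1049  0.0107 -0.0009]
275 228 [ 0.3967  0.0834 -0.0061]
319 226 [ 0.4037 -0.0383  0.0013]
266 112 [ 0.7239  0.1138 -0.0002]
310 111 [ 0.7049 -0.0072  0.0686]
262 156 [0.5718 0.1137 0.1215]
333 153 [ 0.5804 -0.0626  0.1251]
```

```bash
ls; python3 - <<'E'
import cv2
im=cv2.imread('pics/s1.png'); cv2.imwrite('pics/s1c.png',cv2.resize(im[140:270,180:400],None,fx=3.6,fy=3.6,interpolation=cv2.INTER_CUBIC))
E
```

```text
h.py
pics
```

View pics/t1c.png

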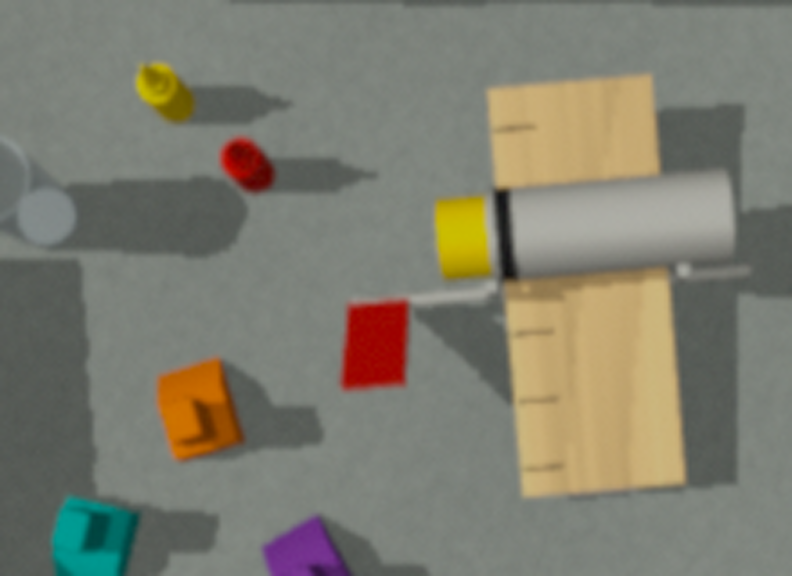

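View pics/t1d.png

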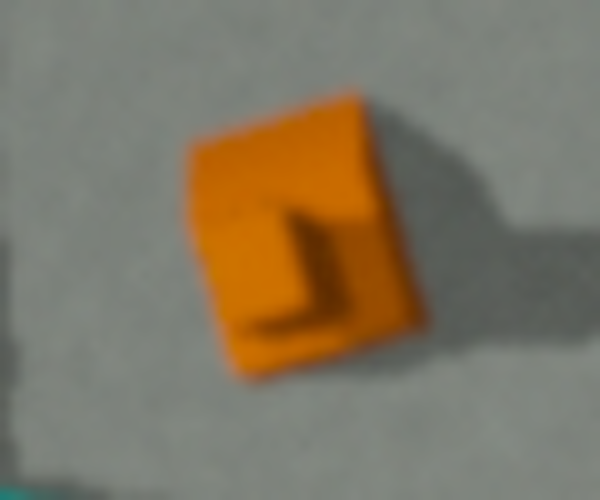

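View pics/s1c.png

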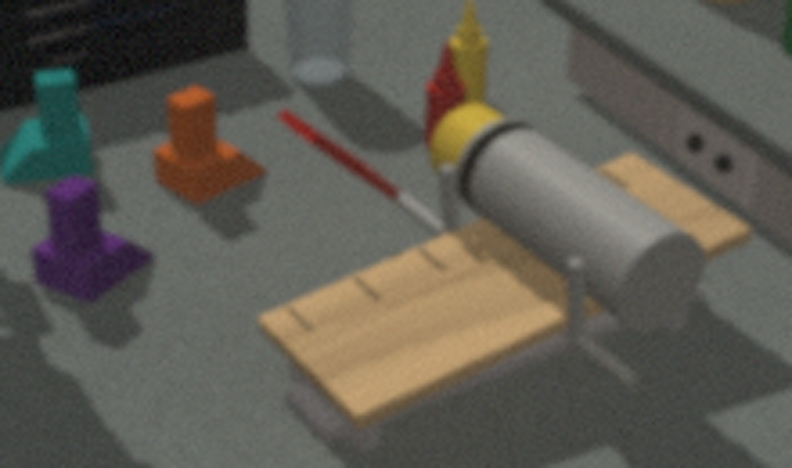

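The slope faces +x and the chock's yaw is about 17°. The lane's yaw is about 5.8°, with its origin near (571, 39) mm. I'll move above the chock to refine its pose, and fit the flask meanwhile.

Request:
servo_tool(steps=[{"x": 30,"y": -26,"z": -8,"yaw": 6},{"x": 70,"y": -62,"z": -16,"yaw": 14},{"x": 112,"y": -99,"z": -24,"yaw": 22},{"x": 154,"y": -136,"z": -32,"yaw": 31},{"x": 182,"y": -160,"z": -36,"yaw": 38},{"x": 196,"y": -172,"z": -40,"yaw": 42},{"x": 198,"y": -174,"z": -40,"yaw": 43},{"x": 198,"y": -174,"z": -40,"yaw": 43}])

```text
time: 1.1
ee_pos: [0.4421, 0.3187, 0.2126]
tcp_rot: [-179.9, -0.0, -163.5]
wrist_force: [-0.1, -0.1, 0.1]
opening: 0.085
```

```bash
python3 - <<'E'
from h import *
np.set_printoptions(precision=4,suppress=True)
o,im,d=snap('wrist','w1'); print(o['time'],o['q'],o['ee_pos'],o['tcp_rot'],camera_params('wrist'))
W,im,d=world('top','t1')
a=np.radians(5.8);L=np.array([[np.cos(a),np.sin(a)],[-np.sin(a),np.cos(a)]])
w=W.reshape(-1,3); xy=(w[:,:2]-[.571,.039])@L.T*1000; z=w[:,2]*1000; h=z-60-.105*xy[:,0]
s=(abs(xy[:,0])<60)&(abs(xy[:,1])<55)&(h>45)&(h<90)
x=xy[s,0];zz=z[s];print(s.sum(),x.min(),x.max(),zz.max())
from scipy.optimize import least_squares
f=lambda p:np.hypot(x-p[0],zz-p[1])-33
r=least_squares(f,[0,95],loss='soft_l1');print(r.x,np.std(r.fun), 60+.105*r.x[0]+33/np.cos(np.radians(6)))
s=(abs(xy[:,0])<60)&(h>45)&(h<90)&(abs(xy[:,1])<130); print(np.percentile(xy[s,1],[1,99]))
s=(xy[:,0]>-140)&(xy[:,0]<-50)&(abs(h)<8)&(abs(xy[:,1])<70);print('deck lo',np.percentile(xy[s,1],[.5,99.5]),np.median(h[s]))
for lo,hi in[(-165,-140),(-140,-110),(-110,-80),(-80,-55),(60,90),(90,125)]:
  s=(xy[:,0]>lo)&(xy[:,0]<hi)&(abs(h)<6)&(abs(xy[:,1])<75);print(lo,xy[s,1].min(),xy[s,1].max())
s=(abs(h)<6)&(abs(xy[:,1])<50)&(abs(xy[:,0])<200);print(xy[s,0].min(),xy[s,0].max())
E
```

```text
1.1 [35.8137  3.6667  4.1736 90.547  -0.0535 19.2778] [0.4421 0.3187 0.2126] [-179.9363   -0.0202 -163.4641] {'intrinsics': array([[294.439 ,   0.    , 274.5965],
       [  0.    , 294.439 , 212.5247],
       [  0.    ,   0.    ,   1.    ]]), 'hand_eye': array([[-0.0004, -0.9566, -0.2914,  0.0752],
       [ 1.    , -0.0004, -0.0001,  0.0007],
       [ 0.    , -0.2914,  0.9566, -0.1198],
       [ 0.    ,  0.    ,  0.    ,  1.    ]])}
1063 -17.60935453452902 44.210883497514644 132.46520593350962
[15.0379 94.0171] 1.5431857635656763 94.76075554815063
[-101.8115   99.2663]
deck lo [-59.1068  59.5759] -0.6662900001276011
-165 -59.42966911057739 60.28604922397366
-140 -59.67877823589605 60.079270512651426
-110 -59.685792251549 60.070447366868436
-80 -59.07915636890952 59.80154029548729
60 -59.97151160345276 59.69076272559106
90 -59.998166958367506 59.84479005956766
-169.93870178063787 128.6134268209275
```

View pics/w1.png

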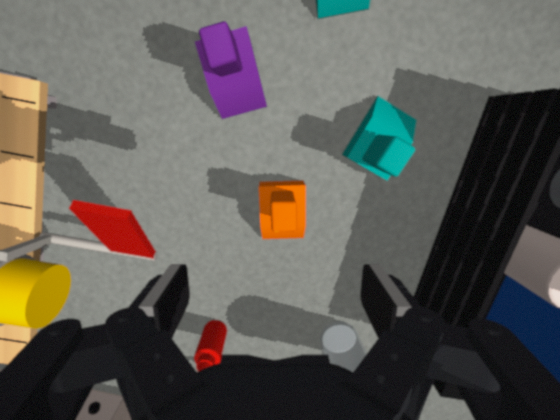

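```bash
cat >> h.py <<'E'
from scipy.spatial.transform import Rotation as Ro
def wworld(fn):
    z=np.load('pics/%s.npz'%fn); P=camera_params('wrist'); K=P['intrinsics']; d=z['d']
    v,u=np.mgrid[:d.shape[0],:d.shape[1]]
    c=np.stack([(u-K[0][2])/K[0][0]*d,(v-K[1][2])/K[1][1]*d,d],-1)
    H=P['hand_eye']; t=c@H[:3,:3].T+H[:3,3]
    return t@Ro.from_euler('xyz',z['r'],degrees=True).as_matrix().T+z['p'], z['im'],d
E
python3 - <<'E'
from h import *
np.set_printoptions(precision=4,suppress=True)
W,im,d=wworld('w1'); hsv=cv2.cvtColor(im,cv2.COLOR_RGB2HSV)
c=im[160:260,230:340]; cv2.imwrite('pics/w1c.png',cv2.resize(c[:,:,::-1],None,fx=6,fy=6,interpolation=cv2.INTER_CUBIC))
m=(hsv[...,0]<18)&(hsv[...,1]>150)&(hsv[...,2]>60); m[:160]=0;m[260:]=0;m[:,:240]=0;m[:,330:]=0
p=W[m]*1000; print(len(p))
for lo,hi in[(24,32),(35,68),(71,79),(-3,32)]:
    q=p[(p[:,2]>lo)&(p[:,2]<hi)]; print(lo,len(q),np.median(q,0),cv2.minAreaRect(q[:,:2].astype(np.float32)))
for yaw in (15,16,17,18):
    a=np.radians(yaw);L=np.array([[np.cos(a),np.sin(a)],[-np.sin(a),np.cos(a)]])
    for lo,hi in[(71,79),(24,32),(-2,30)]:
        q=p[(p[:,2]>lo)&(p[:,2]<hi)][:,:2]@L.T; a0=np.percentile(q,1,0);b0=np.percentile(q,99,0);print(yaw,lo,b0-a0,(a0+b0)/2@L)
E
```

```text
2599
24 1065 [444.9189 322.6191  27.0996] ((450.8775329589844, 330.33380126953125), (48.56941223144531, 49.796051025390625), 17.94451141357422)
35 188 [433.0625 324.2672  53.0858] ((433.8439025878906, 324.30474853515625), (3.259016990661621, 23.49673080444336), 21.40467071533203)
71 778 [446.2967 328.69    73.9001] ((446.9100341796875, 328.9869384765625), (29.869476318359375, 23.795377731323242), 19.145357131958008)
-3 1586 [449.654  328.9164  26.5693] ((461.19146728515625, 332.46319580078125), (69.6475830078125, 51.95679473876953), 18.276670455932617)
15 71 [29.0888 23.6798] [446.8139 329.2861]
15 24 [47.965  50.1817] [450.2749 330.1942]
15 -2 [69.8414 50.4695] [460.4113 333.087 ]
16 71 [28.8821 23.4034] [446.8144 329.3577]
16 24 [47.7904 49.8212] [450.4037 330.2442]
16 -2 [69.1938 49.9531] [460.3728 333.1848]
17 71 [28.8771 23.4269] [446.8185 329.2644]
17 24 [47.345 49.434] [450.4264 330.2806]
17 -2 [68.6127 49.4154] [460.3692 333.3671]
18 71 [28.7822 23.5403] [446.841  329.1114]
18 24 [46.8739 49.2495] [450.3525 330.2136]
18 -2 [68.536  49.2191] [460.5257 333.5129]
```

View pics/w1c.png

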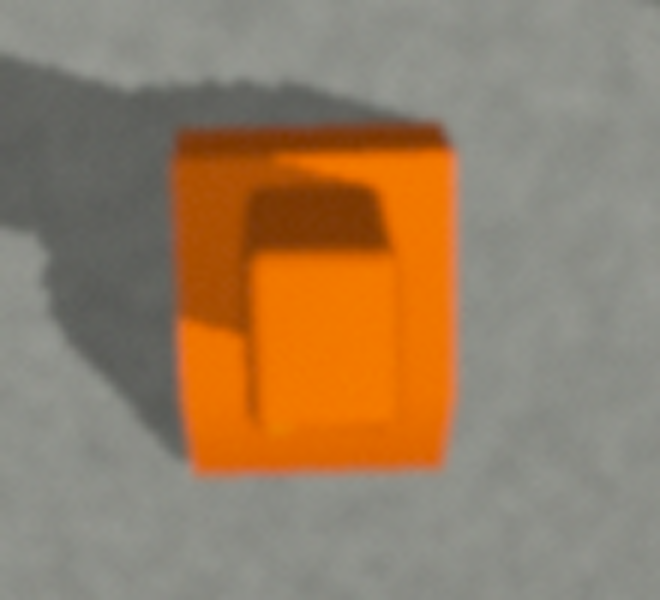

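The grip is at (447, 329) mm with yaw about 17.5°, thin edge toward +x. I'll go down and grasp it.

Request:
servo_tool(steps=[{"x": 4.5,"y": 10,"z": -25,"yaw": 1},{"x": 4.5,"y": 10,"z": -70,"yaw": 1},{"x": 4.5,"y": 10,"z": -115,"yaw": 1},{"x": 4.5,"y": 10,"z": -140,"yaw": 1},{"x": 4.5,"y": 10,"z": -153,"yaw": 1},{"x": 4.5,"y": 10,"z": -154.5,"yaw": 1},{"x": 4.5,"y": 10,"z": -154.5,"yaw": 1}])

```text
time: 2.02
ee_pos: [0.4468, 0.3295, 0.0595]
tcp_rot: [-180.0, 0.1, -162.4]
wrist_force: [-1.1, -0.0, 0.0]
opening: 0.0851
```

Request:
servo_tool(steps=[{"x": 0},{"x": 0},{"x": 0},{"x": 0},{"x": 0},{"x": 0},{"x": 0},{"x": 0}], grip=15, grip_force=30)

```text
schema error: expected keys x, y, z, yaw
```

Request:
servo_tool(steps=[{"x": 0,"y": 0,"z": -1.5,"yaw": 0},{"x": 0,"y": 0,"z": -1.5,"yaw": 0},{"x": 0,"y": 0,"z": -1.5,"yaw": 0},{"x": 0,"y": 0,"z": -1.5,"yaw": 0},{"x": 0,"y": 0,"z": -1.5,"yaw": 0},{"x": 0,"y": 0,"z": -1.5,"yaw": 0},{"x": 0,"y": 0,"z": -1.5,"yaw": 0},{"x": 0,"y": 0,"z": -1.5,"yaw": 0}], grip=15, grip_force=30)

```text
time: 3.02
ee_pos: [0.447, 0.3295, 0.0582]
tcp_rot: [-180.0, 0.1, -162.4]
wrist_force: [0.2, -2.1, 3.6]
opening: 0.0233
```

Request:
servo_tool(steps=[{"x": 0,"y": 0,"z": 15,"yaw": 0},{"x": 0,"y": 0,"z": 55,"yaw": 0},{"x": 0,"y": 0,"z": 100,"yaw": 0},{"x": 3,"y": -15,"z": 130,"yaw": -1},{"x": 8,"y": -60,"z": 145,"yaw": -3},{"x": 13,"y": -110,"z": 150,"yaw": -5},{"x": 19,"y": -165,"z": 150,"yaw": -7},{"x": 25,"y": -215,"z": 150,"yaw": -9},{"x": 30,"y": -260,"z": 150,"yaw": -11},{"x": 33,"y": -288,"z": 145,"yaw": -11.8},{"x": 34.5,"y": -298,"z": 130,"yaw": -11.8},{"x": 34.5,"y": -299.6,"z": 110,"yaw": -11.8}])

```text
time: 4.53
ee_pos: [0.4816, 0.0297, 0.1678]
tcp_rot: [-180.0, 0.1, -174.3]
wrist_force: [0.4, -0.9, -2.4]
opening: 0.0236
```

```bash
python3 - <<'E'
from h import *
o,im,d=snap('wrist','w2'); print(o['time'],o['ee_pos'],o['tcp_rot'],o['opening'],o['wrist_force'])
E
```

```text
4.525 [0.48160651 0.02971572 0.16778833] [-1.79984259e+02  1.33579344e-01 -1.74262178e+02] 0.023570981531535865 [ 0.36608669 -0.8626589  -2.37448526]
```

View pics/w2.png

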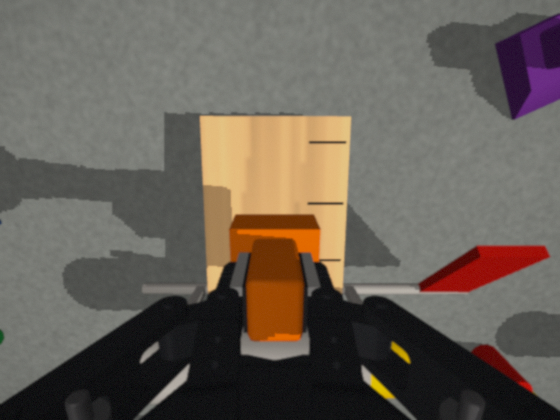

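Request:
servo_tool(steps=[{"x": 0,"y": 0,"z": -20,"yaw": 0},{"x": 0,"y": 0,"z": -40,"yaw": 0},{"x": 0,"y": 0,"z": -49,"yaw": 0},{"x": 0,"y": 0,"z": -51,"yaw": 0},{"x": 0,"y": 0,"z": -52,"yaw": 0}], grip=15, grip_force=20)

```text
time: 5.2
ee_pos: [0.4805, 0.0302, 0.1138]
tcp_rot: [180.0, -0.1, -174.2]
wrist_force: [-6.8, 1.2, 8.9]
opening: 0.0237
```

Request:
servo_tool(steps=[{"x": 0,"y": 0,"z": -1.5,"yaw": 0},{"x": 0,"y": 0,"z": -2.5,"yaw": 0},{"x": 0,"y": 0,"z": -3,"yaw": 0}])

```text
time: 5.58
ee_pos: [0.4804, 0.0303, 0.1135]
tcp_rot: [180.0, 0.0, -174.2]
wrist_force: [-14.1, -0.9, 21.0]
opening: 0.0235
```

Request:
servo_tool(steps=[{"x": 0.5,"y": -0.4,"z": 0,"yaw": 0},{"x": 0.5,"y": -0.4,"z": 1,"yaw": 0},{"x": 0.5,"y": -0.4,"z": 1,"yaw": 0}])

```text
time: 5.95
ee_pos: [0.481, 0.0298, 0.1145]
tcp_rot: [180.0, 0.0, -174.2]
wrist_force: [0.5, -0.2, -1.6]
opening: 0.0236
```

Request:
servo_tool(steps=[{"x": 0,"y": 0,"z": -0.5,"yaw": 0},{"x": 0,"y": 0,"z": -0.5,"yaw": 0},{"x": 0,"y": 0,"z": -0.5,"yaw": 0},{"x": 0,"y": 0,"z": -0.5,"yaw": 0},{"x": 0,"y": 0,"z": -0.5,"yaw": 0}], grip=50)

```text
time: 6.58
ee_pos: [0.481, 0.0299, 0.114]
tcp_rot: [180.0, 0.0, -174.2]
wrist_force: [0.6, 0.9, 0.9]
opening: 0.05
```

```bash
python3 - <<'E'
from h import *
o,im,d=snap('wrist','w3'); snap('top','t3');print(o['time'],o['ee_pos'],o['tcp_rot'],o['opening'],o['wrist_force'])
W,im,d=wworld('w3'); hsv=cv2.cvtColor(im,cv2.COLOR_RGB2HSV)
m=(hsv[...,0]<14)&(hsv[...,1]>190)&(hsv[...,2]>60)
p=W[m]*1000; p=p[(abs(p[:,1]-30)<45)&(p[:,0]>400)&(p[:,2]<160)]
a=np.radians(5.8);L=np.array([[np.cos(a),np.sin(a)],[-np.sin(a),np.cos(a)]])
xy=(p[:,:2]-[571,39])@L.T; h=p[:,2]-60-.105*xy[:,0]
print(len(p))
for lo,hi in[(-5,33),(70,82)]:
  s=(h>lo)&(h<hi); print(s.sum(),np.percentile(xy[s],[1,50,99],axis=0),np.median(h[s]),cv2.minAreaRect(xy[s].astype(np.float32)))
im=cv2.imread('pics/w3.png'); cv2.imwrite('pics/w3c.png',im)
E
```

```text
6.575 [0.48102601 0.02986075 0.11402731] [ 1.79991927e+02  2.75111626e-02 -1.74202794e+02] 0.0500125040779611 [0.64535252 0.91506537 0.9257414 ]
4794
1691 [[-112.11770347  -23.90441127]
 [-107.05436265   -9.58266747]
 [ -43.00804759   25.74581679]] 26.721844986301413 ((-76.54757690429688, 3.161121368408203), (54.939903259277344, 71.45857238769531), 89.74304962158203)
2163 [[-111.70899725  -10.49091628]
 [ -98.36159059    1.99210838]
 [ -83.67111062   12.72013223]] 74.44890620838287 ((-97.26886749267578, 1.1002445220947266), (24.045589447021484, 29.787948608398438), 89.53014373779297)
```

View pics/w3.png

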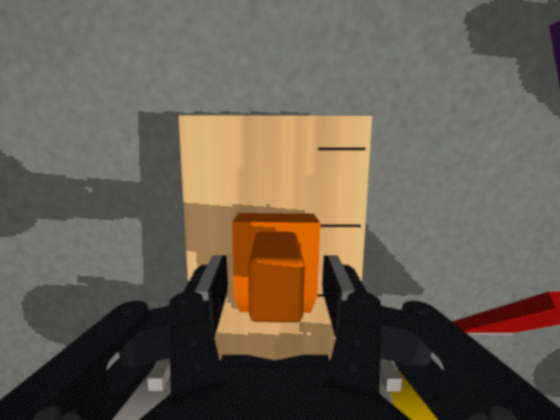

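View pics/t3.png

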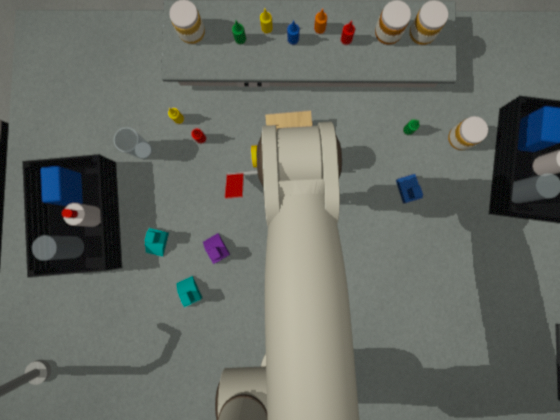

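The chock lies flat and square on the lane, 1 mm off mid-lane, with its point at lane x = -95. I'll regrasp and push it about 44 mm up the slope, to contact plus 3 mm.

Request:
servo_tool(steps=[{"x": -3,"y": -0.3,"z": -2,"yaw": 0},{"x": -5,"y": -0.5,"z": -4,"yaw": 0},{"x": -5,"y": -0.5,"z": -4,"yaw": 0}])

```text
time: 7.05
ee_pos: [0.4757, 0.0293, 0.1098]
tcp_rot: [180.0, 0.0, -174.2]
wrist_force: [0.3, 0.3, 0.1]
opening: 0.0498
```

Request:
servo_tool(steps=[{"x": 0,"y": 0,"z": 0,"yaw": 0},{"x": 0,"y": 0,"z": 0,"yaw": 0},{"x": 0,"y": 0,"z": 0,"yaw": 0},{"x": 0,"y": 0,"z": 0,"yaw": 0},{"x": 0,"y": 0,"z": 0,"yaw": 0},{"x": 0,"y": 0,"z": 0,"yaw": 0}], grip=15, grip_force=20)

```text
time: 7.8
ee_pos: [0.4757, 0.0293, 0.1098]
tcp_rot: [180.0, 0.0, -174.2]
wrist_force: [-0.1, 0.6, 0.9]
opening: 0.0235
```

Request:
servo_tool(steps=[{"x": 3,"y": 0.3,"z": 0.4,"yaw": 0},{"x": 7,"y": 0.7,"z": 0.8,"yaw": 0},{"x": 11,"y": 1.1,"z": 1.2,"yaw": 0},{"x": 15,"y": 1.5,"z": 1.6,"yaw": 0},{"x": 19,"y": 1.9,"z": 2,"yaw": 0},{"x": 23,"y": 2.3,"z": 2.4,"yaw": 0},{"x": 27,"y": 2.7,"z": 2.9,"yaw": 0},{"x": 30,"y": 3,"z": 3.2,"yaw": 0},{"x": 33,"y": 3.3,"z": 3.5,"yaw": 0},{"x": 35,"y": 3.5,"z": 3.7,"yaw": 0},{"x": 36,"y": 3.6,"z": 3.8,"yaw": 0},{"x": 36,"y": 3.6,"z": 3.8,"yaw": 0}])

```text
time: 9.3
ee_pos: [0.5119, 0.0329, 0.1136]
tcp_rot: [180.0, 0.0, -174.2]
wrist_force: [-0.5, -0.6, -0.5]
opening: 0.024
```

```bash
python3 - <<'E'
from h import *
o,im,d=snap('side','s4');print(o['time'],o['ee_pos'],o['wrist_force'])
cv2.imwrite('pics/s4c.png',cv2.resize(im[140:270,220:420,::-1],None,fx=4,fy=4,interpolation=cv2.INTER_CUBIC))
E
```

```text
9.3 [0.51188324 0.03294352 0.11364522] [-0.49984449 -0.64424261 -0.47377679]
```

View pics/s4c.png

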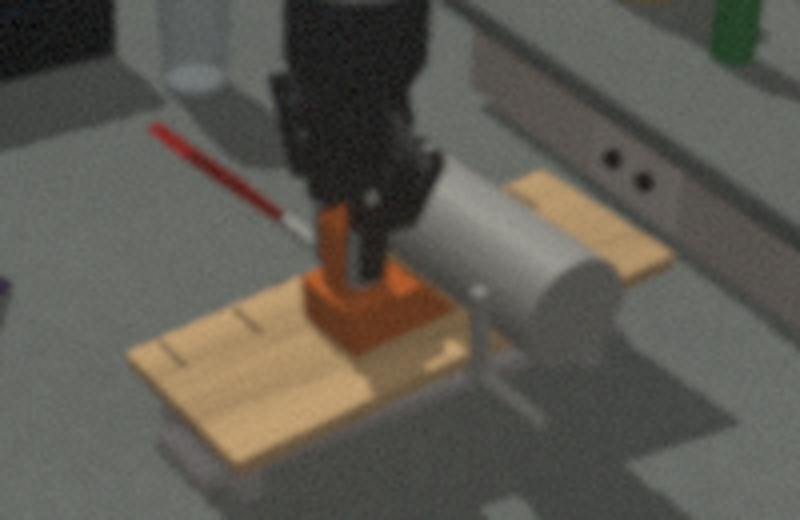

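Request:
servo_tool(steps=[{"x": 1,"y": 0.1,"z": 0.1,"yaw": 0},{"x": 2.2,"y": 0.2,"z": 0.2,"yaw": 0},{"x": 3.4,"y": 0.3,"z": 0.3,"yaw": 0},{"x": 4.6,"y": 0.5,"z": 0.5,"yaw": 0},{"x": 5.8,"y": 0.6,"z": 0.6,"yaw": 0},{"x": 7,"y": 0.7,"z": 0.7,"yaw": 0},{"x": 8,"y": 0.8,"z": 0.8,"yaw": 0},{"x": 8,"y": 0.8,"z": 0.8,"yaw": 0},{"x": 8,"y": 0.8,"z": 0.8,"yaw": 0},{"x": 8,"y": 0.8,"z": 0.8,"yaw": 0}])

```text
time: 10.6
ee_pos: [0.5199, 0.0338, 0.1145]
tcp_rot: [180.0, 0.0, -174.2]
wrist_force: [-2.8, 1.0, 2.4]
opening: 0.0234
```

```bash
python3 - <<'E'
from h import *
o,im,d=snap('side','s5');print(o['time'],o['ee_pos'],o['wrist_force'])
cv2.imwrite('pics/s5c.png',cv2.resize(im[140:270,220:420,::-1],None,fx=4,fy=4,interpolation=cv2.INTER_CUBIC))
a=np.radians(5.8);L=np.array([[np.cos(a),np.sin(a)],[-np.sin(a),np.cos(a)]])
from scipy.optimize import least_squares
for f in ('s1','s4','s5'):
  W,im,d=world('side',f); w=W.reshape(-1,3)*1000; xy=(w[:,:2]-[571,39])@L.T; h=w[:,2]-60-.105*xy[:,0]
  s=(xy[:,0]>-25)&(xy[:,0]<60)&(xy[:,1]<-72)&(xy[:,1]>-98)&(h>10)&(h<75); x=xy[s,0]; z=w[s,2]
  r=least_squares(lambda p:np.hypot(x-p[0],z-p[1])-33,[15,94],loss='soft_l1'); print(f,s.sum(),r.x,np.std(r.fun))
E
```

```text
10.6 [0.51994668 0.03376941 0.11447875] [-2.80844726  1.02065422  2.39399802]
s1 298 [13.91265905 94.21240716] 1.634563576444772
s4 300 [14.07106937 94.46597742] 1.4086868865840951
s5 295 [17.26379134 94.67314988] 2.000599993484813
```

View pics/s5c.png

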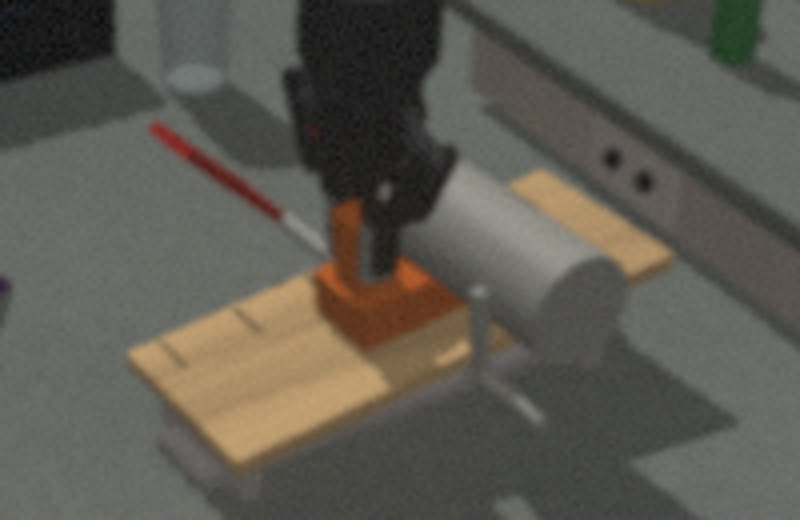

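The flask has moved about 3 mm up and is resting on the chock. I'll release and lift off.

Request:
servo_tool(steps=[{"x": 0,"y": 0,"z": 0,"yaw": 0},{"x": 0,"y": 0,"z": 0,"yaw": 0},{"x": 0,"y": 0,"z": 0,"yaw": 0},{"x": 0,"y": 0,"z": 0,"yaw": 0},{"x": 0,"y": 0,"z": 5,"yaw": 0},{"x": 0,"y": 0,"z": 20,"yaw": 0},{"x": 0,"y": 0,"z": 50,"yaw": 0},{"x": 0,"y": 0,"z": 90,"yaw": 0},{"x": 0,"y": 0,"z": 120,"yaw": 0},{"x": 0,"y": 0,"z": 130,"yaw": 0}], grip=50)

```text
time: 11.9
ee_pos: [0.5206, 0.0338, 0.2473]
tcp_rot: [180.0, 0.3, -174.2]
wrist_force: [0.1, 0.6, -0.6]
opening: 0.0498
```

```bash
python3 - <<'E'
from h import *
o,im,d=snap('wrist','w6'); snap('side','s6');print(o['time'],o['ee_pos'],o['opening'],o['wrist_force'],o['tcp_rot'])
a=np.radians(5.8);L=np.array([[np.cos(a),np.sin(a)],[-np.sin(a),np.cos(a)]])
from scipy.optimize import least_squares
for f in ('s6',):
  W,_,_=world('side',f); w=W.reshape(-1,3)*1000; xy=(w[:,:2]-[571,39])@L.T; h=w[:,2]-60-.105*xy[:,0]
  s=(xy[:,0]>-25)&(xy[:,0]<60)&(xy[:,1]<-72)&(xy[:,1]>-98)&(h>10)&(h<75); x=xy[s,0]; z=w[s,2]
  r=least_squares(lambda p:np.hypot(x-p[0],z-p[1])-33,[15,94],loss='soft_l1'); print(f,s.sum(),r.x)
W,im,d=wworld('w6'); hsv=cv2.cvtColor(im,cv2.COLOR_RGB2HSV)
m=(hsv[...,0]<16)&(hsv[...,1]>190)&(hsv[...,2]>60)
p=W[m]*1000; xy=(p[:,:2]-[571,39])@L.T; h=p[:,2]-60-.105*xy[:,0]
for lo,hi in[(-5,33),(70,82)]:
  s=(h>lo)&(h<hi)&(abs(xy[:,1])<45); print(s.sum(),cv2.minAreaRect(xy[s].astype(np.float32)),np.median(h[s]))
m=((hsv[...,0]<8)|(hsv[...,0]>172))&(hsv[...,1]>180); p=W[m]*1000; xy=(p[:,:2]-[571,39])@L.T
s=(xy[:,1]>110)&(xy[:,1]<200)&(p[:,2]>40)&(p[:,2]<130)&(abs(xy[:,0]+50)<80); print('lever',s.sum(),xy[s].min(0),xy[s].max(0),p[s,2].min(),p[s,2].max(),np.median(xy[s],0))
E
```

```text
11.9 [0.52057763 0.03380311 0.24725294] 0.04976990864405484 [ 0.07181571  0.6003914  -0.60577936] [ 179.99693043    0.25101952 -174.20522635]
s6 299 [17.39931888 94.71987552]
1532 ((-39.24868392944336, 1.8316898345947266), (52.6599006652832, 56.803993225097656), 89.9549789428711) 27.113847092631723
959 ((-52.586910247802734, 0.4210948944091797), (23.246286392211914, 29.9505615234375), 89.63375091552734) 74.4315823855392
lever 2629 [-87.09019564 131.92038904] [-19.04743887 177.38831254] 50.73466185660106 116.03915128894343 [-61.5010184  152.62114246]
```

View pics/w6.png

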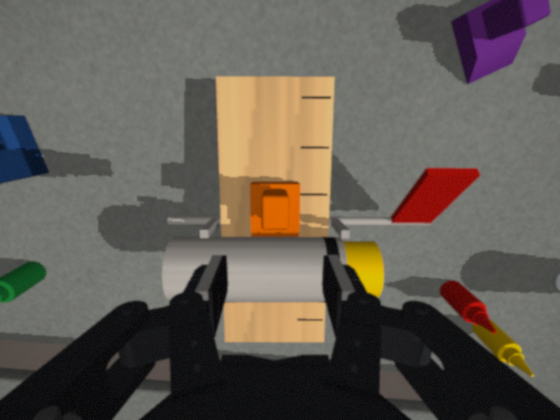

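View pics/s6.png

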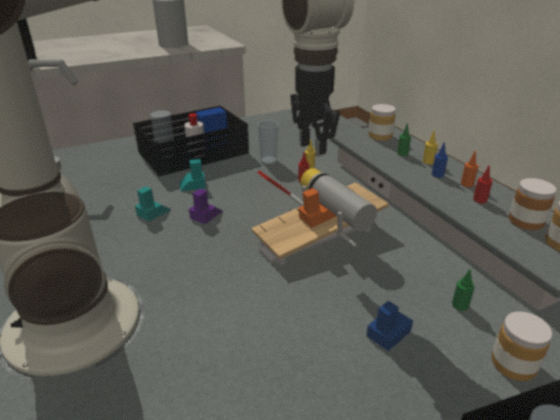

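The chock is square (−0.4°), 0.4 mm off mid-lane, and holding. Next I'll close the fingers and move over the lever at lane (-68, 156).

Request:
servo_tool(steps=[{"x": -5,"y": 20,"z": 0,"yaw": 0},{"x": -13,"y": 60,"z": 0,"yaw": 0},{"x": -22,"y": 105,"z": 0,"yaw": 0},{"x": -30,"y": 140,"z": -10,"yaw": 0},{"x": -33,"y": 153.5,"z": -35,"yaw": 0},{"x": -33,"y": 153.5,"z": -75,"yaw": 0},{"x": -33,"y": 153.5,"z": -100,"yaw": 0},{"x": -33,"y": 153.5,"z": -107,"yaw": 0},{"x": -33,"y": 153.5,"z": -107,"yaw": 0}], grip=0)

```text
time: 13.12
ee_pos: [0.4871, 0.1871, 0.1382]
tcp_rot: [-180.0, 0.1, -174.2]
wrist_force: [-0.1, 0.6, 0.4]
opening: -0.0001
```

```bash
python3 - <<'E'
from h import *
o,im,d=snap('wrist','w7'); print(o['time'],o['ee_pos'],o['opening'],o['wrist_force'],o['tcp_rot'])
E
```

```text
13.125 [0.48707463 0.18713937 0.13818863] -7.569030051772662e-05 [-0.13519845  0.62641919  0.40976919] [-1.79992916e+02  9.00174806e-02 -1.74208615e+02]
```

View pics/w7.png

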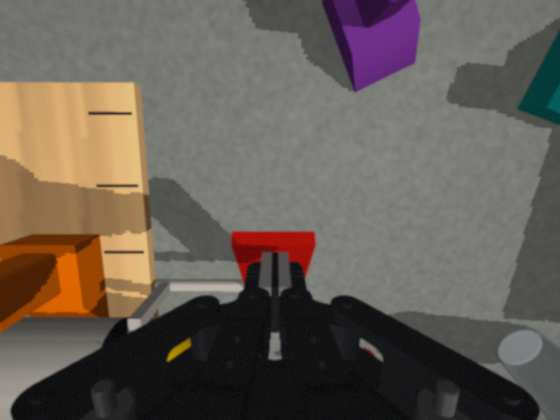

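Request:
servo_tool(steps=[{"x": 0,"y": 0,"z": -8,"yaw": 0},{"x": 0,"y": 0,"z": -16,"yaw": 0},{"x": 0,"y": 0,"z": -23,"yaw": 0},{"x": 0,"y": 0,"z": -30,"yaw": 0},{"x": 0,"y": 0,"z": -37,"yaw": 0},{"x": 0,"y": 0,"z": -44,"yaw": 0},{"x": 0,"y": 0,"z": -51,"yaw": 0},{"x": 0,"y": 0,"z": -58,"yaw": 0},{"x": 0,"y": 0,"z": -64,"yaw": 0},{"x": 0,"y": 0,"z": -69,"yaw": 0},{"x": 0,"y": 0,"z": -71,"yaw": 0}])

```text
time: 14.55
ee_pos: [0.4873, 0.1872, 0.0676]
tcp_rot: [180.0, 0.1, -174.2]
wrist_force: [-3.3, -0.4, 1.5]
opening: -0.0002
```

Request:
servo_tool(steps=[{"x": 0,"y": 0,"z": -2,"yaw": 0},{"x": 0,"y": 0,"z": -4,"yaw": 0},{"x": 0,"y": 0,"z": -5,"yaw": 0}])

```text
time: 14.92
ee_pos: [0.4876, 0.1873, 0.0627]
tcp_rot: [180.0, 0.2, -174.2]
wrist_force: [0.2, 0.3, 1.5]
opening: 0.0001
```

Request:
servo_tool(steps=[{"x": 0,"y": 0,"z": -1.5,"yaw": 0},{"x": 0,"y": 0,"z": -3,"yaw": 0},{"x": 0,"y": 0,"z": -4,"yaw": 0}])

```text
time: 15.3
ee_pos: [0.488, 0.1874, 0.0593]
tcp_rot: [180.0, 0.2, -174.2]
wrist_force: [-1.1, -1.0, 10.6]
opening: -0.0002
```

Request:
servo_tool(steps=[{"x": 0,"y": 0,"z": -1.5,"yaw": 0},{"x": 0,"y": 0,"z": -2.5,"yaw": 0},{"x": 0,"y": 0,"z": -2.5,"yaw": 0}])

```text
time: 15.68
ee_pos: [0.4882, 0.1874, 0.0589]
tcp_rot: [180.0, 0.3, -174.2]
wrist_force: [-6.1, -2.4, 19.2]
opening: -0.0
```

The lever is on its stop: force rose from 10 to 19 N while the tool moved only 0.4 mm. I'll retreat and check.

Request:
servo_tool(steps=[{"x": 0,"y": 0,"z": 5,"yaw": 0},{"x": 0,"y": 0,"z": 30,"yaw": 0},{"x": 0,"y": 5,"z": 80,"yaw": 0},{"x": -20,"y": 25,"z": 125,"yaw": 0},{"x": -50,"y": 60,"z": 160,"yaw": 0},{"x": -85,"y": 95,"z": 185,"yaw": 0},{"x": -110,"y": 120,"z": 190,"yaw": 0},{"x": -110,"y": 120,"z": 190,"yaw": 0}])

```text
time: 16.68
ee_pos: [0.377, 0.3089, 0.2494]
tcp_rot: [179.9, 0.4, -174.0]
wrist_force: [0.3, 0.1, -0.2]
opening: 0.0001
```

```bash
python3 - <<'E'
from h import *
snap('side','s8');o,_,_=snap('top','t8');print(o['time'],o['ee_pos'],o['wrist_force'])
a=np.radians(5.8);L=np.array([[np.cos(a),np.sin(a)],[-np.sin(a),np.cos(a)]])
from scipy.optimize import least_squares
for f in ('s8',):
  W,im,_=world('side',f); w=W.reshape(-1,3)*1000; xy=(w[:,:2]-[571,39])@L.T; h=w[:,2]-60-.105*xy[:,0]
  s=(xy[:,0]>-25)&(xy[:,0]<60)&(xy[:,1]<-72)&(xy[:,1]>-98)&(h>10)&(h<75); x=xy[s,0]; z=w[s,2]
  r=least_squares(lambda p:np.hypot(x-p[0],z-p[1])-33,[15,94],loss='soft_l1'); print(f,s.sum(),r.x)
  cv2.imwrite('pics/s8c.png',cv2.resize(im[140:270,220:420,::-1],None,fx=4,fy=4,interpolation=cv2.INTER_CUBIC))
W,im,d=world('top','t8'); hsv=cv2.cvtColor(im,cv2.COLOR_RGB2HSV)
cv2.imwrite('pics/t8c.png',cv2.resize(im[90:250,130:350,::-1],None,fx=3.6,fy=3.6,interpolation=cv2.INTER_CUBIC))
m=((hsv[...,0]<8)|(hsv[...,0]>172))&(hsv[...,1]>180); p=W[m]*1000; xy=(p[:,:2]-[571,39])@L.T
s=(xy[:,1]>130)&(xy[:,1]<180)&(abs(xy[:,0]+60)<70)&(p[:,2]<130)
k=np.polyfit(xy[s,0],p[s,2],1); print('lever',s.sum(),xy[s].min(0),xy[s].max(0),np.degrees(np.arctan(k[0])),k)
E
```

```text
16.725 [0.37768127 0.30804933 0.24889849] [ 0.83750139 -1.04679404  0.32960388]
s8 286 [17.59647578 94.80791898]
lever 511 [-107.38369337  132.70467574] [-22.1935748  176.13902271] 15.962672538602332 [ 0.28604046 54.28019332]
```

View pics/s8c.png

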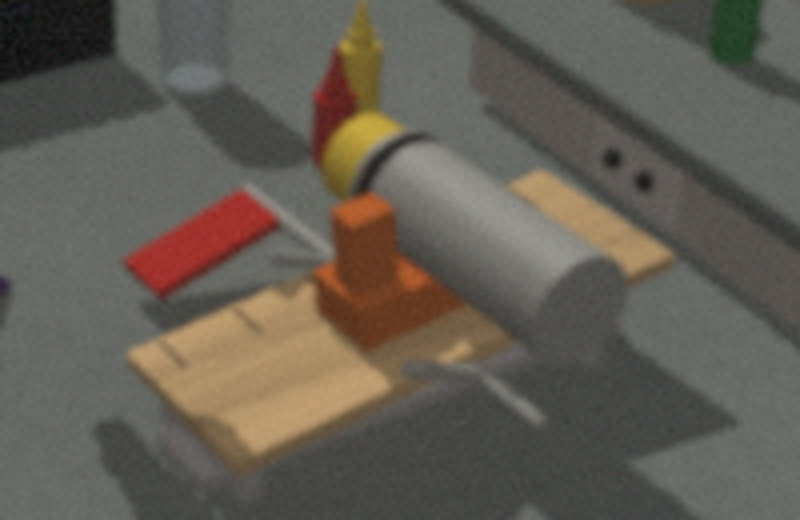

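View pics/t8c.png

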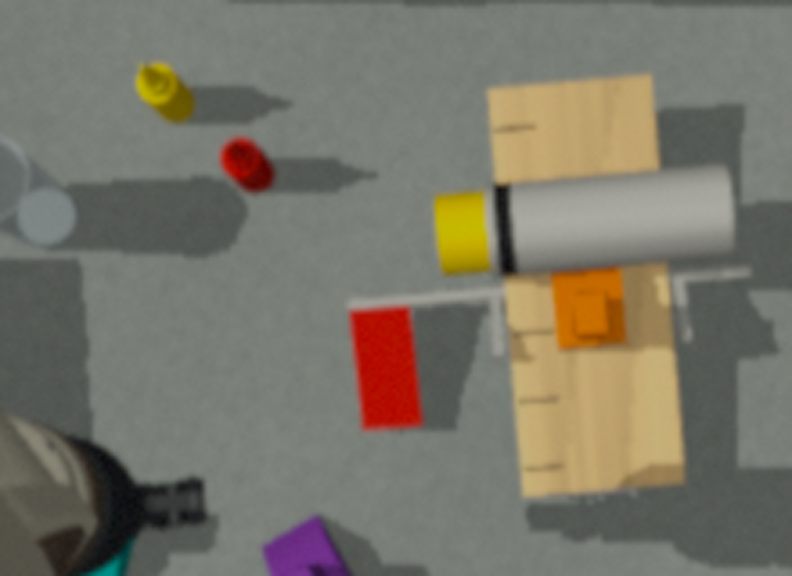

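The lever is 16.0° below level, the gate fingers are down, and the flask has not moved. I'm handing in.

```bash
python3 -c "
from workcell import *
print(get_obs()['qd'].round(2)); print(job_done())"
```

```text
[-1.35  0.38 -0.17 -0.02 -0.02 -0.18]
the job is handed in; nothing more can be done
None
```

The rolling demonstration is set up: the flask rests on the orange chock alone, with the start gate fully open. I handed the job in at about 16.8 s of the 46 s allowed.

- **Chock:** I set it on the lane and pushed it thin edge first against the flask's low side, then let go. The last measurement, taken after release and before the lever press, put it about 0.4° off square and 0.4 mm off mid-lane.
- **Flask:** The push moved it about 3 mm up the slope, well under the centimetre allowed. Opening the gate changed its measured position by only 0.2 mm, which is within the measuring noise.
- **Gate:** I pressed the red lever down to its stop, with about 19 N at the end. The last pictures show it 16.0° below level and the gate fingers laid down.
- **Setback:** While it was still gripped, the chock would not tilt to match the slope, and the force rose to about 21 N. I released it to settle flat, then gripped it again for the push.
- **Blue sled:** I never went near it, and it looked unmoved in the last picture I viewed that shows it, taken before the lever press.
- **Not checked:** The arm was clear of everything but still drifting slightly (about 1.4°/s on one joint) when I handed in. I did not re-measure the chock after the press, though the last pictures show it in place.

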